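# Try the sleeves on the pin gauge and sort out the ones that bind

### The job

Try each of the three sleeves on the gauge pin in front of it: push it along its lane onto the pin until it really stops, gently enough not to ram the gauge. Sleeves that go fully home, with the loose collar pushed back against the block, are good and stay there; draw any sleeve that stops short back off its pin and lay it down gently, on its side, in the empty tray. Leave everything else where it is.

Things in the scene. Friction and masses are not known exactly. Their poses are not given: they have to be found in the camera images.
- gauge: Fixed pin gauge: 270 x 270 x 10 mm aluminium plate with a dark block across its far edge (35 mm thick, top 76 mm above the table, its face 105 mm ahead of the origin). Origin on the table, x along the lanes towards the block (away from the robot), z up. Three pins stand level out of the face towards -x, at y = +90, 0 and -90 mm, axis 42 mm above the table, each with a lane in line.
- pin_tip (a point): Tip of the middle pin, on its axis; fixed to the gauge, same axes. The steel pins are 28 mm in diameter, 68 mm long from the block's face, tapered over the last 8 mm. The lanes are shallow V troughs, 34 mm wide, walls 25 mm high above the table, from 130 mm before the gauge's origin to near the block; they keep a sleeve in line with its pin.
- collar_seat (a point): Where the middle pin leaves the block's face. Round each pin is a dark collar, 42 mm across, 8 mm thick, that slides stiffly (about 4 N, stays where left) and starts 10 to 20 mm off the face. A good sleeve pushes it back against the block and stops hard there; one that binds stops hard on its pin 20 mm or more short of home. Over 45 N on the gauge is ramming it; about 20 N proves a stop.
- sleeve_a_center (a point): Centre (mid-length, on the axis) of an aluminium sleeve: round tube 50 mm in diameter, 90 mm long, 0.24 to 0.41 kg, one end closed. Its x axis runs along it from the closed end to the open mouth (bore 32 mm, wall 9 mm); it may roll about it. It starts lying in a lane of the gauge, mouth towards the pin, closed end towards the robot; which lane varies.
- sleeve_b_center (a point): Centre of the second sleeve, same outside and axes. All three look alike: whether the bore is deep enough for the pin (over 60 mm) or is cut short inside cannot be seen, only found by trying; any of them may bind.
- sleeve_c_center (a point): Centre of the third sleeve, same outside and axes. Sliding a sleeve along its lane alone takes 3 to 9 N, and the collar adds its 4 N; push slowly.
- home_1 (a point): The centre of a sleeve that is fully home in the gauge's left (y = +90 mm) lane (seen along the gauge's +x): on the pin's axis, 42 mm above the table. Fixed to the gauge, same axes.
- home_2 (a point): The centre of a sleeve that is fully home in the gauge's middle lane (seen along the gauge's +x): on the pin's axis, 42 mm above the table. Fixed to the gauge, same axes.
- home_3 (a point): The centre of a sleeve that is fully home in the gauge's right (y = -90 mm) lane (seen along the gauge's +x): on the pin's axis, 42 mm above the table. Fixed to the gauge, same axes.
- reject_tray: The empty open tray for sleeves that bind: grey plastic, fixed, 190 mm (its x) by 160 mm (its y), rim 28 mm high, walls and floor 4 mm, no partitions; origin on the table under its centre. It stands to the left or the right of the gauge; a similar bin, divided in four and 45 mm high with small steel rollers in it, stands on the other side and is not to be used.
- setting_ring: Bystander: loose steel ring, 34 mm in diameter and 14 mm high, lying on top of the gauge's block; origin under its centre.
- caliper: Bystander: loose slide caliper 200 mm long, 12 mm high, lying on the table in front of the gauge, left; origin under its middle.
- spanner: Bystander: loose spanner 160 mm long lying in front of the gauge, right; origin under its middle.
- cleaner: Bystander: white plastic bottle, 60 mm in diameter, 170 mm tall, standing beyond the left tray; origin under its centre.
- brush: Bystander: loose brush 170 mm long, beyond the right tray; origin under its middle.
- plug_gauge: Bystander: dark steel double-ended plug, 44 mm in diameter, 100 mm tall, standing beside the gauge, right; origin under its centre.
There are look-alikes about, which are no part of the job. Leave any brown look-alike of the part that bears sleeve_c_center alone.

How it is judged (in metres and radians):
On the way:
1. the sleeve that binds has been tried: pushed onto its pin to its hard stop, 26 mm short of home, and at rest there (((x of sleeve_a_center in the frame of gauge between 0.021 and 0.031 m and z of sleeve_a_center in the frame of gauge below 0.048 m and linear speed of sleeve_a below 0.01 m/s) or (x of sleeve_b_center in the frame of gauge between 0.021 and 0.031 m and z of sleeve_b_center in the frame of gauge below 0.048 m and linear speed of sleeve_b below 0.01 m/s) or (x of sleeve_c_center in the frame of gauge between 0.021 and 0.031 m and z of sleeve_c_center in the frame of gauge below 0.048 m and linear speed of sleeve_c below 0.01 m/s))), for 0.2 s.
At the end, for the whole second after the job is handed in: Every good sleeve is within 6 mm of fully home on its pin; every sleeve that binds lies on its side on the floor of the empty tray, wholly inside its walls; all are at rest and let go ((((distance between sleeve_a_center and home_1 below 0.006 m or distance between sleeve_a_center and home_2 below 0.006 m or distance between sleeve_a_center and home_3 below 0.006 m) and (distance between sleeve_b_center and home_1 below 0.006 m or distance between sleeve_b_center and home_2 below 0.006 m or distance between sleeve_b_center and home_3 below 0.006 m) and x of sleeve_c_center in the frame of reject_tray between -0.065 and 0.065 m and y of sleeve_c_center in the frame of reject_tray between -0.065 and 0.065 m and z of sleeve_c_center in the frame of reject_tray below 0.036 m and angle between sleeve_c_center's own x axis and vertical between 1.4 and 1.75 rad) or ((distance between sleeve_a_center and home_1 below 0.006 m or distance between sleeve_a_center and home_2 below 0.006 m or distance between sleeve_a_center and home_3 below 0.006 m) and (distance between sleeve_c_center and home_1 below 0.006 m or distance between sleeve_c_center and home_2 below 0.006 m or distance between sleeve_c_center and home_3 below 0.006 m) and x of sleeve_b_center in the frame of reject_tray between -0.065 and 0.065 m and y of sleeve_b_center in the frame of reject_tray between -0.065 and 0.065 m and z of sleeve_b_center in the frame of reject_tray below 0.036 m and angle between sleeve_b_center's own x axis and vertical between 1.4 and 1.75 rad) or ((distance between sleeve_b_center and home_1 below 0.006 m or distance between sleeve_b_center and home_2 below 0.006 m or distance between sleeve_b_center and home_3 below 0.006 m) and (distance between sleeve_c_center and home_1 below 0.006 m or distance between sleeve_c_center and home_2 below 0.006 m or distance between sleeve_c_center and home_3 below 0.006 m) and x of sleeve_a_center in the frame of reject_tray between -0.065 and 0.065 m and y of sleeve_a_center in the frame of reject_tray between -0.065 and 0.065 m and z of sleeve_a_center in the frame of reject_tray below 0.036 m and angle between sleeve_a_center's own x axis and vertical between 1.4 and 1.75 rad)) and linear speed of each of sleeve_a, sleeve_b, sleeve_c below 0.02 m/s); the robot touches nothing.
It fails at once if the gauge is rammed: the fingers push a sleeve, and it the gauge, with more than 45 N ((contact force between sleeve_a and gauge above 45 N and contact force between sleeve_a and the fingers above 45 N) or (contact force between sleeve_b and gauge above 45 N and contact force between sleeve_b and the fingers above 45 N) or (contact force between sleeve_c and gauge above 45 N and contact force between sleeve_c and the fingers above 45 N)).
It fails at once if a sleeve is dropped, thrown or knocked: it moves faster than 0.7 m/s with no finger on it ((contact force between sleeve_a and the fingers below 0.05 N and linear speed of sleeve_a above 0.7 m/s) or (contact force between sleeve_b and the fingers below 0.05 N and linear speed of sleeve_b above 0.7 m/s) or (contact force between sleeve_c and the fingers below 0.05 N and linear speed of sleeve_c above 0.7 m/s)).
It fails at once if the robot presses on the gauge itself with more than 45 N (contact force between gauge and the fingers above 45 N or contact force between gauge and the arm above 45 N).
It fails at once if a bystander is moved by more than 40 mm (distance of any of setting_ring, caliper, spanner, cleaner, brush, plug_gauge from where it was at the start of the episode above 0.04 m).
It also fails if it takes over 72 s, if anything falls off the work surface, if the arm or the gripper's body presses on something with over 40 N, if the wrist force passes 120 N, or if a joint passes its speed limit or range.

### The arm

A 6-joint arm with a two-finger parallel gripper is mounted at the origin on the work surface. World frame = base frame: x ahead of the robot, y to its left, z up, the work surface at z = 0. Lengths are in mm, angles in rad, forces in N, time in s.
With the tool pointing down it reaches from about 275 to 775 mm from the base axis. Payload 14.6 kg.
Tool frame: the origin (TCP) lies between the finger pads; the fingertips stand 19 mm ahead of it and the grasp point (between the pads) is the TCP; z points along the fingers, y is the line along which they close (so a half turn about z gives the same grasp; the last joint's range is limited). The gripper opens to 85 mm and grips with 20 to 120 N. Pads are 22 mm wide; open, the fingers measure 114 mm over their backs; the gripper's body (76 mm by 85 mm) begins 54 mm behind the grasp point. The pads swing forward as they close: fully open they stand 13 mm farther back than shut.
Start: joints at [1.152, 0.263, -0.048, 1.259, 0, 1.415], TCP at [136.899, 506.84, 250.278] pointing down, gripper open.
Joint ranges: [-2.65, 2.65], [-0.89, 1.7], [-1.18, 1.37], [-2.13, 2.11], [-1.35, 1.29], [-3.14, 3.14]. Speed limits (rad/s): [1.89, 1.89, 2.57, 2.79, 3.14, 3.14].

### API

Orientations are given as a unit quaternion [w, x, y, z].
In Python, from plant import ctrl gives the robot as it stands.
- The arm moves only by the tool move_arm, never from a script. Its argument "steps" is a list of rows, each a list of 7 numbers: the turn, a rotation vector about the tool's x, y, z in rad, then the shift along the tool's x, y, z in m, then the opening, from -1 (shut) to 1 (fully open), so that 0 is half open. A call has exactly 10 rows; each row shifts and turns the commanded pose from where the row before left it, along the tool's axes as they then stand; what a row does not reach is not made up. A row lasts 1/8 s, in which the tool goes at most 62.5 mm and 10.7 degrees, less where a joint would pass 70% of its speed; a pose out of reach is approached as far as the arm can. A call is refused whole if a number of a shift passes 0.0625 or a number of a turn 0.188, either way. A call with a gripper value outside its range is refused whole. The fingers move at their own pace and stop on an object; the grip force is fixed at half the most. Time passes only in rows, so rows that do not move let the fingers close, or fill a call up. It gives the time, the measured TCP pose, the force, the opening and the grip force at its end, in the units of the state.
- ctrl.get_state(): the state, without advancing time (a new reading comes with each control period).
- ctrl.read_camera(name): name is "side" or "top" or "wrist"; returns the picture (420x560x3 uint8, red, green, blue); there is no depth.
- ctrl.camera_params(name): a dict with "fx", "fy", "cx", "cy" (pixels), "xyz" and "rotation" of the camera in the world; the wrist camera has in their place "tool_from_camera" (4x4, takes a point from camera to tool coordinates, whose origin is the TCP and whose axes are the flange's). Camera axes: x right, y down, z forward; pixel columns grow to the right and rows downward; lengths in mm; the calibration is good to about 2 mm. A picture is of the moment at which its call begins: read the wrist's pose just before it. camera_params takes no time and is no camera call.
- ctrl.job_done(): hands the job in; it is judged then, once.
Trained networks look in the newest picture that a camera, given by its name, has taken for a name from the list of things; names that differ only in an ending like _2 or _b are one class to them, and where a whole thing is asked for, a point or a joint stands for the part that bears it (a point fixed in the world has none). Each returns a list of dicts, best first, with "p" (0 to 1); they miss things now and then, are a little off and sometimes report something else, mostly with a low value. They report only what shows in the picture. A call takes as long as a camera call. They do not tell look-alikes from the thing itself.
- ctrl.regions_of(camera, query): "region" (420x560 bool, what is visible of it).
- ctrl.mark_of(camera, query): "point" ([x, y, z] in mm, in world coordinates, good to about 4 mm: a listed point, or the origin of a listed thing).
The state is a dict: "t": time; "joint_positions": joint angles; "qvel": joint speeds; "effort": joint torques, N m; "eef_pos": TCP position; "tool_rot": TCP orientation; "contact_force": force on the tool from outside, world axes, zero at the start; "wrist_torque": the same for the moment, N m; "grip_width": finger opening in mm; "finger_force": force on a finger pad.
Only numpy, scipy, OpenCV 4.12 (cv2) and the standard library are available. Lean on these libraries where they do the work, as an engineer would, in place of code of your own. Each camera call takes 0.05 s, during which the arm holds its last target. There are 200 camera calls.

## Working session

There is one attempt and no reset: what is moved stays moved. The work goes in short steps, Python scripts to look and compute and a tool call to move; the robot and the scene stay as the last step left them, time stands still between calls to the robot, and variables do not carry over. Pictures are saved under pics/ and viewed, at most 10 in all, crops included, and the job is handed in when it is done.

Besides the shell and the picture viewer there is one more tool, called after ">>>" by a JSON object that holds its "op" and its "data", one argument or row to a line. move_arm: Moves the arm, as the interface text tells. Its arguments: {"type":"object","properties":{"steps":{"type":"array"}},"required":["steps"]}

```bash
mkdir -p pics; ls; python3 - <<'E'
from plant import ctrl
import cv2,numpy as np
s=ctrl.get_state(); print(s['t'],s['eef_pos'],s['tool_rot'],s['contact_force'],s['grip_width'])
for n in ['top','side']:
    im=ctrl.read_camera(n); cv2.imwrite(f'pics/{n}0.png',im[:,:,::-1])
    for q in ['gauge','pin_tip','collar_seat','sleeve_a_center','home_1','reject_tray','plug_gauge','setting_ring']:
        print(n,q,[(np.round(d['point']).tolist(),round(d['p'],2)) for d in ctrl.mark_of(n,q)][:6])
    p=ctrl.camera_params(n); print({k:np.round(v,3).tolist() for k,v in p.items()})
print(ctrl.get_state()['t'])
E
```

```text
pics
0.0 [136.79004679 506.59760368 249.8293438 ] [-1.49999609e-04  1.31508513e-01  9.91314892e-01 -5.22150293e-04] [-0.12607765 -0.2670177  -0.47821855] 85.30389853185339
top gauge [([599.0, -49.0, 3.0], 0.98), ([469.0, 342.0, -1.0], 0.27)]
top pin_tip [([635.0, -46.0, 40.0], 0.63)]
top collar_seat [([707.0, -51.0, 43.0], 0.77), ([680.0, -396.0, 1.0], 0.25)]
top sleeve_a_center [([551.0, -132.0, 48.0], 0.79), ([468.0, 342.0, 2.0], 0.26)]
top home_1 [([655.0, 44.0, 42.0], 0.86), ([649.0, -46.0, 45.0], 0.69), ([642.0, -139.0, 40.0], 0.65), ([724.0, -272.0, -3.0], 0.6)]
top reject_tray [([470.0, 345.0, -0.0], 0.6), ([332.0, 177.0, -1.0], 0.29)]
top plug_gauge [([729.0, -274.0, -0.0], 0.55)]
top setting_ring [([654.0, 45.0, 41.0], 0.66), ([713.0, -104.0, 76.0], 0.59)]
{'fx': 416.363, 'fy': 416.363, 'cx': 280.448, 'cy': 200.731, 'xyz': [511.048, -34.181, 968.563], 'rotation': [0.041, -0.697, 0.716, -0.014]}
side gauge [([600.0, -48.0, -1.0], 0.73)]
side pin_tip [([631.0, -46.0, 40.0], 0.8)]
side collar_seat [([704.0, -51.0, 47.0], 0.93), ([534.0, -39.0, 39.0], 0.16)]
side sleeve_a_center [([552.0, -134.0, 47.0], 0.71)]
side home_1 [([648.0, -137.0, 40.0], 0.77), ([656.0, 40.0, 44.0], 0.76), ([650.0, -44.0, 42.0], 0.71)]
side reject_tray [([468.0, 344.0, 1.0], 0.73)]
side plug_gauge [([725.0, -274.0, 3.0], 0.7)]
side setting_ring [([716.0, -109.0, 78.0], 0.57)]
{'fx': 525.604, 'fy': 525.604, 'cx': 279.63, 'cy': 211.887, 'xyz': [320.52, -841.586, 862.712], 'rotation': [-0.406, 0.902, -0.138, 0.056]}
0.9
```

View pictures.

View pics/top0.png

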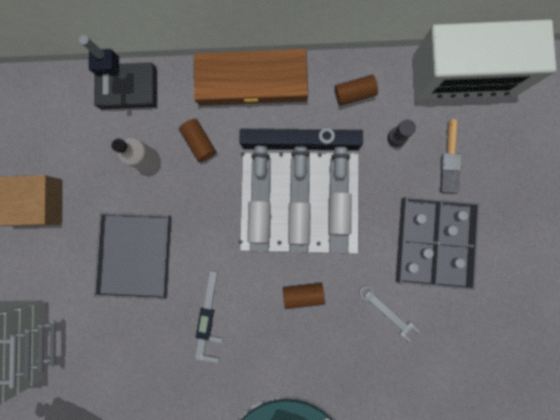

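View pics/side0.png

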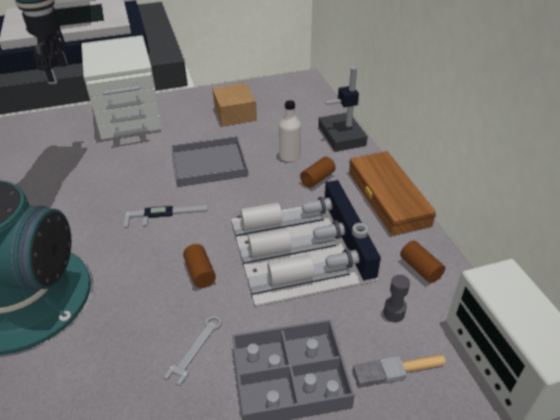

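```bash
cat > h.py <<'E'
from plant import ctrl
import cv2,numpy as np
from scipy.spatial.transform import Rotation as R
def cam(n,s=None):
    p=ctrl.camera_params(n)
    if n=='wrist':
        T=np.array(p['tool_from_camera']);Q=rot(s['tool_rot'])
        return p,np.array(s['eef_pos'])+Q@T[:3,3],Q@T[:3,:3]
    r=np.array(p['rotation']); 
    return p,np.array(p['xyz']),(rot(r) if r.size==4 else r)
def rot(q): q=np.array(q); return R.from_quat(q[[1,2,3,0]]).as_matrix()
def ray(c,uv,z):
    p,o,M=c; uv=np.atleast_2d(uv).astype(float)
    d=np.c_[(uv[:,0]-p['cx'])/p['fx'],(uv[:,1]-p['cy'])/p['fy'],np.ones(len(uv))]@M.T
    return o+d*((z-o[2])/d[:,2])[:,None]
def proj(c,X):
    p,o,M=c; q=(np.atleast_2d(X)-o)@M
    return np.c_[q[:,0]/q[:,2]*p['fx']+p['cx'],q[:,1]/q[:,2]*p['fy']+p['cy']]
E
python3 - <<'E'
from h import *
for n in ['top','side']:
    c=cam(n)
    for q in ['sleeve_a_center','gauge','reject_tray']:
        for d in ctrl.regions_of(n,q)[:6]:
            r=d['region'].astype(np.uint8)
            if r.sum()<50: continue
            ys,xs=np.nonzero(r); cnt=np.c_[xs,ys]
            rc=cv2.minAreaRect(cnt.astype(np.float32)); bp=cv2.boxPoints(rc)
            z={'s':50,'g':10,'r':28}[q[0]]
            W=ray(c,bp,z)[:,:2]
            print(n,q[:6],round(d['p'],2),r.sum(),np.round([xs.mean(),ys.mean()],1),'cent',np.round(ray(c,[xs.mean(),ys.mean()],z)[0,:2],1),'box',np.round(W).tolist())
# plate/gauge overlay
im=ctrl.read_camera('top')[:,:,::-1].copy()
cv2.imwrite('pics/t1.png',cv2.resize(im[110:270,220:380],None,fx=3.7,fy=3.7,interpolation=cv2.INTER_CUBIC))
E
```

```text
top sleeve 0.91 1028 [339.9 212.5] cent [ 553.2 -130.8] box [[601.0, -106.0], [600.0, -159.0], [505.0, -155.0], [507.0, -103.0]]
top sleeve 0.72 11677 [299.5 183.5] cent [619.9 -43.8] box [[474.0, 96.0], [752.0, 88.0], [740.0, -187.0], [465.0, -173.0]]
top gauge 0.64 11687 [299.7 183.4] cent [624.8 -44.8] box [[474.0, 104.0], [763.0, 94.0], [748.0, -194.0], [462.0, -177.0]]
top reject 0.72 11811 [299.5 183.6] cent [622.2 -44.1] box [[471.0, 99.0], [758.0, 91.0], [745.0, -191.0], [462.0, -176.0]]
top reject 0.56 6105 [132.7 255.5] cent [469.1 339.6] box [[379.0, 429.0], [573.0, 421.0], [560.0, 250.0], [368.0, 260.0]]
side sleeve 0.81 1095 [289.9 268.8] cent [ 549.8 -139.9] box [[507.0, -103.0], [607.0, -107.0], [593.0, -175.0], [498.0, -170.0]]
side sleeve 0.49 178 [359.7 229.5] cent [735.2 -74.9] box [[727.0, -50.0], [760.0, -60.0], [742.0, -99.0], [711.0, -89.0]]
side gauge 0.88 9111 [313.  248.6] cent [629.9 -62.9] box [[470.0, 122.0], [831.0, 171.0], [750.0, -191.0], [461.0, -207.0]]
side reject 0.83 2968 [208.4 160.6] cent [467.4 318.3] box [[381.0, 427.0], [586.0, 418.0], [553.0, 221.0], [369.0, 233.0]]
side reject 0.44 1056 [290.3 268.6] cent [ 557.  -120.6] box [[512.0, -85.0], [614.0, -89.0], [601.0, -156.0], [503.0, -151.0]]
```

View pics/t1.png

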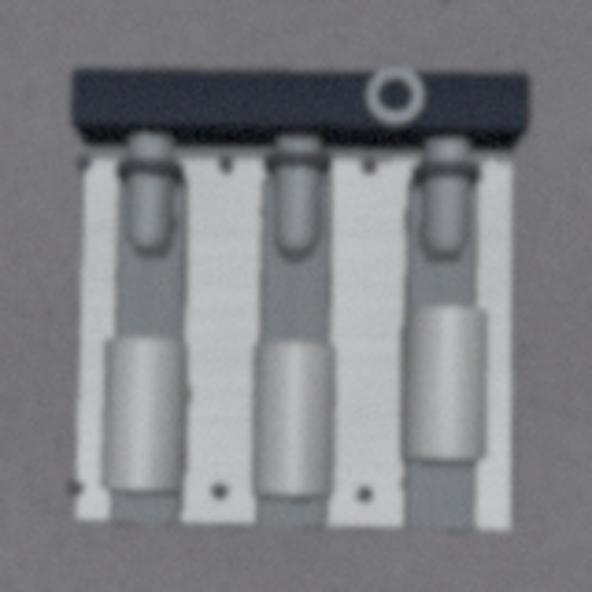

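```bash
python3 - <<'E'
from h import *
c=cam('top')
P=lambda u,z: np.round(ray(c,np.array(u)/3.7+[220,110],z)[:,:2],1).tolist()
print('near corners',P([(76,521),(511,529)],10))
print('tips',P([(151,256),(296,261),(443,261)],42))
print('sl near ends',P([(146,490),(294,496),(445,460)],42))
print('sl far top ends',P([(146,338),(294,342),(446,306)],66))
print('sl sides near',P([(106,470),(183,470),(255,470),(330,470),(405,440),(484,440)],42))
print('sl sides far',P([(108,345),(183,345),(258,350),(332,350),(409,310),(487,310)],42))
print('block front top edge',P([(80,128),(520,138)],76), 'R plate edge',P([(513,165),(511,525)],10))
E
```

```text
near corners [[473.1, 95.4], [461.9, -172.8]]
tips [[633.2, 42.5], [627.5, -45.3], [624.8, -133.8]]
sl near ends [[491.9, 48.6], [486.1, -40.1], [505.3, -130.7]]
sl far top ends [[581.5, 44.5], [576.7, -42.5], [595.3, -132.0]]
sl sides near [[504.4, 72.4], [503.3, 26.0], [502.2, -17.2], [501.1, -62.0], [517.8, -107.3], [516.6, -154.2]]
sl sides far [[579.7, 69.7], [578.5, 24.3], [574.2, -20.9], [573.0, -65.4], [595.8, -112.4], [594.4, -159.0]]
block front top edge [[706.0, 80.0], [691.5, -177.4]] R plate edge [[687.8, -182.9], [464.3, -172.9]]
```

>>> {"op": "move_arm", "data": {
  "steps": [
    [0,0,-0.108,0,0,0,-1],
    [0,0,-0.108,0,0,0,-1],
    [0,0,0,-0.035,-0.0435,0,-1],
    [0,0,0,-0.035,-0.0435,0,-1],
    [0,0,0,-0.035,-0.0435,0,-1],
    [0,0,0,-0.035,-0.0435,0,-1],
    [0,0,0,-0.035,-0.0435,0,-1],
    [0,0,0,-0.035,-0.0435,0,-1],
    [0,0,0,-0.035,-0.0435,0,-1],
    [0,0,0,-0.035,-0.0435,0,-1]
  ]
}}

```text
t: 2.5
eef_pos: [400.8, 144.2, 250.5]
tool_rot: [0.0, 0.024, 1.0, 0.0]
contact_force: [0.7, 1.3, -0.5]
grip_width: 0.1
finger_force: 0.0
```

>>> {"op": "move_arm", "data": {
  "steps": [
    [0,0,0,-0.0245,-0.03,0.01,-1],
    [0,0,0,-0.0245,-0.03,0.02,-1],
    [0,0,0,-0.0245,-0.029,0.02,-1],
    [0,0,0,0,0,0.03,-1],
    [0,0,0,0,0,0.02,-1],
    [0,0,0,0,0,0,-1],
    [0,0,0,0,0,0,-1],
    [0,0,0,0,0,0,-1],
    [0,0,0,0,0,0,-1],
    [0,0,0,0,0,0,-1]
  ]
}}

```text
t: 3.75
eef_pos: [469.2, 53.5, 150.5]
tool_rot: [0.0, 0.024, 1.0, -0.0]
contact_force: [-0.7, -0.9, -0.1]
grip_width: 0.1
finger_force: 0.0
```

```bash
python3 - <<'E'
from h import *
s=ctrl.get_state(); im=ctrl.read_camera('wrist')[:,:,::-1].copy()
c=cam('wrist',s); print(s['eef_pos'],s['contact_force'],np.round(c[1]))
g=lambda x,y,z: np.array([599+x*.9989+y*.047,-44.5-x*.047+y*.9989,z])
for y in(90,0,-90):
  for a in ((-120,y,42),(100,y,42)): pass
  a,b=proj(c,[g(-120,y,42),g(60,y,42)]); cv2.line(im,tuple(int(v) for v in a),tuple(int(v) for v in b),(0,0,255),1)
cv2.imwrite('pics/w1.png',im)
E
```

```text
[469.22761399  53.47301413 150.54115539] [-0.67641586 -0.85177745 -0.14710549] [393.  57. 275.]
```

View pics/w1.png

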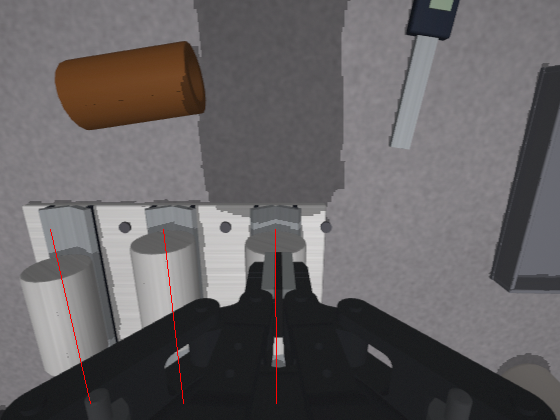

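```bash
python3 - <<'E'
from h import *
s=ctrl.get_state(); c=cam('wrist',s)
print(np.round(ray(c,[(24,206),(326,207)],10)[:,:2],1).tolist())
print('edges at axis height',np.round(ray(c,[(246,242),(306,243),(131,243),(195,243),(22,273),(89,270)],42)[:,:2],1).tolist())
print('top',np.round(ray(c,[(275,256),(167,256),(58,283)],67)[:,:2],1).tolist())
E
```

```text
[[462.6, -171.4], [476.1, 95.6]]
edges at axis height [[492.6, 26.4], [495.8, 74.8], [489.1, -66.5], [491.5, -14.8], [511.7, -162.4], [511.6, -105.9]]
top [[494.0, 50.0], [490.2, -28.8], [508.6, -114.2]]
```

>>> {"op": "move_arm", "data": {
  "steps": [
    [0,0,0,0,-0.002,0.04,-1],
    [0,0,0,0,0,0.04,-1],
    [0,0,0,0,0,0.0195,-1],
    [0,0,0,0,0,0,-1],
    [0,0,0,-0.008,0,0,-1],
    [0,0,0,-0.01,0,0,-1],
    [0,0,0,-0.01,0,0,-1],
    [0,0,0,-0.01,0,0,-1],
    [0,0,0,-0.01,0,0,-1],
    [0,0,0,-0.01,0,0,-1]
  ]
}}

```text
t: 5.05
eef_pos: [527.6, 48.7, 50.8]
tool_rot: [-0.0, 0.024, 1.0, 0.0]
contact_force: [-2.3, 0.6, 1.1]
grip_width: 0.1
finger_force: 1.4
```

>>> {"op": "move_arm", "data": {
  "steps": [
    [0,0,0,-0.006,0,0,-1],
    [0,0,0,-0.006,0,0,-1],
    [0,0,0,-0.005,0,0,-1],
    [0,0,0,-0.004,0,0,-1],
    [0,0,0,-0.004,0,0,-1],
    [0,0,0,-0.004,0,0,-1],
    [0,0,0,-0.003,0,0,-1],
    [0,0,0,-0.003,0,0,-1],
    [0,0,0,-0.0015,0,0,-1],
    [0,0,0,-0.0015,0,0,-1]
  ]
}}

```text
t: 6.3
eef_pos: [564.9, 46.9, 50.8]
tool_rot: [-0.0, 0.024, 1.0, 0.0]
contact_force: [-2.0, 1.4, -0.7]
grip_width: 0.0
finger_force: 0.8
```

>>> {"op": "move_arm", "data": {
  "steps": [
    [0,0,0,-0.001,0,0,-1],
    [0,0,0,-0.001,0,0,-1],
    [0,0,0,-0.001,0,0,-1],
    [0,0,0,-0.001,0,0,-1],
    [0,0,0,-0.001,0,0,-1],
    [0,0,0,-0.0005,0,0,-1],
    [0,0,0,-0.0005,0,0,-1],
    [0,0,0,-0.0005,0,0,-1],
    [0,0,0,-0.0005,0,0,-1],
    [0,0,0,0,0,0,-1]
  ]
}}

```text
t: 7.55
eef_pos: [572.0, 46.5, 50.8]
tool_rot: [0.0, 0.024, 1.0, -0.0]
contact_force: [-1.6, 0.1, -0.3]
grip_width: -0.4
finger_force: 0.5
```

```bash
python3 - <<'E'
from h import *
s=ctrl.get_state(); im=ctrl.read_camera('wrist')[:,:,::-1].copy()
im2=ctrl.read_camera('side')[:,:,::-1].copy()
cv2.imwrite('pics/w2.png',np.hstack([cv2.resize(im,(400,300)),cv2.resize(im2[170:320,210:410],(400,300),interpolation=cv2.INTER_CUBIC)]))
E
```

```text
(no output)
```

View pics/w2.png

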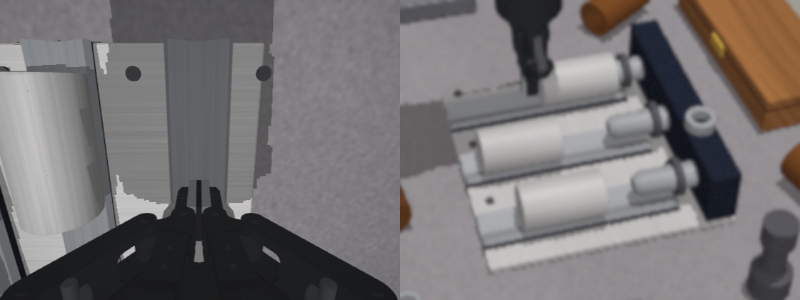

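>>> {"op": "move_arm", "data": {
  "steps": [
    [0,0,0,-0.0006,0,0,-1],
    [0,0,0,-0.0006,0,0,-1],
    [0,0,0,-0.0006,0,0,-1],
    [0,0,0,-0.0006,0,0,-1],
    [0,0,0,-0.0006,0,0,-1],
    [0,0,0,-0.0005,0,0,-1],
    [0,0,0,-0.0005,0,0,-1],
    [0,0,0,-0.0005,0,0,-1],
    [0,0,0,-0.0005,0,0,-1],
    [0,0,0,-0.0005,0,0,-1]
  ]
}}

```text
t: 8.9
eef_pos: [577.5, 46.3, 50.8]
tool_rot: [0.0, 0.024, 1.0, 0.0]
contact_force: [-2.1, 0.4, 0.0]
grip_width: 0.1
finger_force: 1.0
```

>>> {"op": "move_arm", "data": {
  "steps": [
    [0,0,0,-0.0006,0,0,-1],
    [0,0,0,-0.0006,0,0,-1],
    [0,0,0,-0.0006,0,0,-1],
    [0,0,0,-0.0006,0,0,-1],
    [0,0,0,-0.0006,0,0,-1],
    [0,0,0,-0.0005,0,0,-1],
    [0,0,0,-0.0005,0,0,-1],
    [0,0,0,-0.0005,0,0,-1],
    [0,0,0,-0.0005,0,0,-1],
    [0,0,0,-0.0005,0,0,-1]
  ]
}}

```text
t: 10.15
eef_pos: [581.9, 46.1, 50.8]
tool_rot: [-0.001, 0.024, 1.0, -0.0]
contact_force: [-8.5, 0.1, 6.6]
grip_width: -0.4
finger_force: 4.4
```

>>> {"op": "move_arm", "data": {
  "steps": [
    [0,0,0,-0.0004,0,0,-1],
    [0,0,0,-0.0004,0,0,-1],
    [0,0,0,-0.0003,0,0,-1],
    [0,0,0,-0.0003,0,0,-1],
    [0,0,0,-0.0003,0,0,-1],
    [0,0,0,-0.0003,0,0,-1],
    [0,0,0,0,0,0,-1],
    [0,0,0,0,0,0,-1],
    [0,0,0,0,0,0,-1],
    [0,0,0,0,0,0,-1]
  ]
}}

```text
t: 11.4
eef_pos: [583.9, 46.0, 50.7]
tool_rot: [-0.001, 0.024, 1.0, -0.0]
contact_force: [-8.4, 1.4, 5.7]
grip_width: -0.3
finger_force: 4.2
```

>>> {"op": "move_arm", "data": {
  "steps": [
    [0,0,0,-0.0014,0,0,-1],
    [0,0,0,-0.0014,0,0,-1],
    [0,0,0,-0.0014,0,0,-1],
    [0,0,0,-0.0014,0,0,-1],
    [0,0,0,-0.0014,0,0,-1],
    [0,0,0,-0.0014,0,0,-1],
    [0,0,0,-0.0014,0,0,-1],
    [0,0,0,-0.001,0,0,-1],
    [0,0,0,-0.0007,0,0,-1],
    [0,0,0,-0.0005,0,0,-1]
  ]
}}

```text
t: 12.65
eef_pos: [596.0, 45.4, 50.7]
tool_rot: [-0.001, 0.024, 1.0, -0.0]
contact_force: [-8.4, 0.4, 5.2]
grip_width: 0.2
finger_force: 4.2
```

Still sliding with the collar; roughly 6 mm left.

>>> {"op": "move_arm", "data": {
  "steps": [
    [0,0,0,-0.0005,0,0,-1],
    [0,0,0,-0.0005,0,0,-1],
    [0,0,0,-0.0005,0,0,-1],
    [0,0,0,-0.0005,0,0,-1],
    [0,0,0,-0.0005,0,0,-1],
    [0,0,0,-0.0005,0,0,-1],
    [0,0,0,-0.0005,0,0,-1],
    [0,0,0,-0.0005,0,0,-1],
    [0,0,0,-0.0005,0,0,-1],
    [0,0,0,0,0,0,-1]
  ]
}}

```text
t: 13.9
eef_pos: [598.1, 45.3, 50.5]
tool_rot: [-0.003, 0.024, 1.0, -0.0]
contact_force: [-22.0, 0.5, 14.9]
grip_width: 0.1
finger_force: 11.0
```

>>> {"op": "move_arm", "data": {
  "steps": [
    [0,0,0,0.005,0,0,-1],
    [0,0,0,0.02,0,-0.02,-1],
    [0,0,0,0.02,0,-0.03,-1],
    [0,0,0,0.035,-0.03,0,-1],
    [0,0,0,0.03,-0.035,0,-1],
    [0,0,0,0.02,-0.025,0,-1],
    [0,0,0,0,0,0,-1],
    [0,0,0,0,0,0.03,-1],
    [0,0,0,0,0,0.02,-1],
    [0,0,0,0,0,0,-1]
  ]
}}

```text
t: 15.15
eef_pos: [467.2, -38.1, 50.0]
tool_rot: [-0.001, 0.024, 1.0, 0.0]
contact_force: [0.1, 0.4, 0.4]
grip_width: 0.0
finger_force: 0.0
```

>>> {"op": "move_arm", "data": {
  "steps": [
    [0,0,0,-0.008,0,0,-1],
    [0,0,0,-0.01,0,0,-1],
    [0,0,0,-0.01,0,0,-1],
    [0,0,0,-0.01,0,0,-1],
    [0,0,0,-0.01,0,0,-1],
    [0,0,0,-0.01,0,0,-1],
    [0,0,0,-0.01,0,0,-1],
    [0,0,0,-0.01,0,0,-1],
    [0,0,0,-0.007,0,0,-1],
    [0,0,0,-0.004,0,0,-1]
  ]
}}

```text
t: 16.4
eef_pos: [556.5, -42.8, 50.7]
tool_rot: [0.0, 0.024, 1.0, 0.0]
contact_force: [-3.5, 0.5, 2.6]
grip_width: -0.2
finger_force: 1.6
```

>>> {"op": "move_arm", "data": {
  "steps": [
    [0,0,0,-0.001,0,0,-1],
    [0,0,0,-0.001,0,0,-1],
    [0,0,0,-0.0006,0,0,-1],
    [0,0,0,-0.0006,0,0,-1],
    [0,0,0,-0.0006,0,0,-1],
    [0,0,0,-0.0006,0,0,-1],
    [0,0,0,-0.0006,0,0,-1],
    [0,0,0,-0.0006,0,0,-1],
    [0,0,0,-0.0006,0,0,-1],
    [0,0,0,-0.0006,0,0,-1]
  ]
}}

```text
t: 17.65
eef_pos: [563.0, -43.1, 50.8]
tool_rot: [0.0, 0.024, 1.0, -0.0]
contact_force: [-1.5, 0.1, -1.9]
grip_width: -0.2
finger_force: 0.8
```

>>> {"op": "move_arm", "data": {
  "steps": [
    [0,0,0,-0.0008,0,0,-1],
    [0,0,0,-0.0008,0,0,-1],
    [0,0,0,-0.0006,0,0,-1],
    [0,0,0,-0.0006,0,0,-1],
    [0,0,0,-0.0006,0,0,-1],
    [0,0,0,-0.0006,0,0,-1],
    [0,0,0,-0.0006,0,0,-1],
    [0,0,0,-0.0006,0,0,-1],
    [0,0,0,-0.0006,0,0,-1],
    [0,0,0,-0.0006,0,0,-1]
  ]
}}

```text
t: 18.9
eef_pos: [567.9, -43.3, 50.7]
tool_rot: [-0.001, 0.024, 1.0, -0.0]
contact_force: [-13.5, 0.4, 8.3]
grip_width: -0.1
finger_force: 6.6
```

>>> {"op": "move_arm", "data": {
  "steps": [
    [0,0,0,-0.0005,0,0,-1],
    [0,0,0,-0.0005,0,0,-1],
    [0,0,0,-0.0005,0,0,-1],
    [0,0,0,0,0,0,-1],
    [0,0,0,0,0,0,-1],
    [0,0,0,0,0,0,-1],
    [0,0,0,0,0,0,-1],
    [0,0,0,0,0,0,-1],
    [0,0,0,0,0,0,-1],
    [0,0,0,0,0,0,-1]
  ]
}}

```text
t: 20.15
eef_pos: [567.9, -43.3, 50.6]
tool_rot: [-0.003, 0.024, 1.0, -0.0]
contact_force: [-19.6, -0.5, 13.9]
grip_width: -0.0
finger_force: 9.8
```

>>> {"op": "move_arm", "data": {
  "steps": [
    [0,0,0,0.005,0,0,-1],
    [0,0,0,0.012,0,-0.02,-1],
    [0,0,0,0.02,0,-0.03,-1],
    [0,0,0,0.025,-0.035,0,-1],
    [0,0,0,0.02,-0.035,0,-1],
    [0,0,0,0,-0.02,0,-1],
    [0,0,0,0,0,0,-1],
    [0,0,0,0,0,0.03,-1],
    [0,0,0,0,0,0.02,-1],
    [0,0,0,0,0,0,-1]
  ]
}}

```text
t: 21.4
eef_pos: [484.2, -128.6, 49.9]
tool_rot: [-0.001, 0.024, 1.0, 0.0]
contact_force: [-0.1, -0.1, 1.4]
grip_width: 0.0
finger_force: 0.0
```

>>> {"op": "move_arm", "data": {
  "steps": [
    [0,0,0,-0.006,0,0,-1],
    [0,0,0,-0.01,0,0,-1],
    [0,0,0,-0.01,0,0,-1],
    [0,0,0,-0.01,0,0,-1],
    [0,0,0,-0.01,0,0,-1],
    [0,0,0,-0.008,0,0,-1],
    [0,0,0,-0.006,0,0,-1],
    [0,0,0,-0.005,0,0,-1],
    [0,0,0,-0.003,0,0,-1],
    [0,0,0,-0.002,0,0,-1]
  ]
}}

```text
t: 22.65
eef_pos: [554.6, -132.8, 50.7]
tool_rot: [-0.0, 0.024, 1.0, 0.0]
contact_force: [-2.0, -0.4, 0.5]
grip_width: -0.1
finger_force: 0.9
```

>>> {"op": "move_arm", "data": {
  "steps": [
    [0,0,0,-0.0015,0,0,-1],
    [0,0,0,-0.0015,0,0,-1],
    [0,0,0,-0.0015,0,0,-1],
    [0,0,0,-0.001,0,0,-1],
    [0,0,0,-0.001,0,0,-1],
    [0,0,0,-0.001,0,0,-1],
    [0,0,0,-0.001,0,0,-1],
    [0,0,0,-0.001,0,0,-1],
    [0,0,0,-0.0008,0,0,-1],
    [0,0,0,-0.0007,0,0,-1]
  ]
}}

```text
t: 23.9
eef_pos: [565.5, -133.3, 50.8]
tool_rot: [-0.0, 0.024, 1.0, 0.0]
contact_force: [-1.5, -0.1, -1.2]
grip_width: -0.2
finger_force: 0.7
```

>>> {"op": "move_arm", "data": {
  "steps": [
    [0,0,0,-0.0003,0,0,-1],
    [0,0,0,-0.0003,0,0,-1],
    [0,0,0,-0.0003,0,0,-1],
    [0,0,0,-0.0003,0,0,-1],
    [0,0,0,-0.0003,0,0,-1],
    [0,0,0,-0.0003,0,0,-1],
    [0,0,0,-0.0002,0,0,-1],
    [0,0,0,0,0,0,-1],
    [0,0,0,0,0,0,-1],
    [0,0,0,0,0,0,-1]
  ]
}}

```text
t: 25.15
eef_pos: [567.5, -133.5, 50.8]
tool_rot: [0.0, 0.024, 1.0, 0.0]
contact_force: [-0.6, -0.0, -0.8]
grip_width: 0.4
finger_force: 0.5
```

>>> {"op": "move_arm", "data": {
  "steps": [
    [0,0,0,-0.0015,0,0,-1],
    [0,0,0,-0.0017,0,0,-1],
    [0,0,0,-0.0018,0,0,-1],
    [0,0,0,-0.0018,0,0,-1],
    [0,0,0,-0.0018,0,0,-1],
    [0,0,0,-0.0018,0,0,-1],
    [0,0,0,-0.0015,0,0,-1],
    [0,0,0,-0.0013,0,0,-1],
    [0,0,0,-0.001,0,0,-1],
    [0,0,0,-0.0008,0,0,-1]
  ]
}}

```text
t: 26.4
eef_pos: [581.7, -134.1, 50.7]
tool_rot: [-0.001, 0.024, 1.0, -0.0]
contact_force: [-7.9, -0.6, 5.2]
grip_width: 0.2
finger_force: 4.0
```

>>> {"op": "move_arm", "data": {
  "steps": [
    [0,0,0,-0.0006,0,0,-1],
    [0,0,0,-0.0006,0,0,-1],
    [0,0,0,-0.0006,0,0,-1],
    [0,0,0,-0.0006,0,0,-1],
    [0,0,0,-0.0006,0,0,-1],
    [0,0,0,-0.0006,0,0,-1],
    [0,0,0,-0.0006,0,0,-1],
    [0,0,0,-0.0006,0,0,-1],
    [0,0,0,-0.0006,0,0,-1],
    [0,0,0,-0.0006,0,0,-1]
  ]
}}

```text
t: 27.65
eef_pos: [587.6, -134.4, 50.7]
tool_rot: [-0.001, 0.024, 1.0, -0.0]
contact_force: [-8.1, 0.4, 5.5]
grip_width: -0.1
finger_force: 3.9
```

>>> {"op": "move_arm", "data": {
  "steps": [
    [0,0,0,-0.0005,0,0,-1],
    [0,0,0,-0.0005,0,0,-1],
    [0,0,0,-0.0005,0,0,-1],
    [0,0,0,-0.0005,0,0,-1],
    [0,0,0,-0.0005,0,0,-1],
    [0,0,0,-0.0005,0,0,-1],
    [0,0,0,-0.0005,0,0,-1],
    [0,0,0,-0.0005,0,0,-1],
    [0,0,0,0,0,0,-1],
    [0,0,0,0,0,0,-1]
  ]
}}

```text
t: 28.9
eef_pos: [589.8, -134.4, 50.7]
tool_rot: [-0.003, 0.024, 1.0, -0.0]
contact_force: [-19.9, -0.4, 13.5]
grip_width: -0.3
finger_force: 10.1
```

>>> {"op": "move_arm", "data": {
  "steps": [
    [0,0,0,0.008,0,0,-1],
    [0,0,0,0.006,0,-0.02,-1],
    [0,0,0,0,0,-0.045,-1],
    [0,0,0,0,0.04,0,-1],
    [0,0,0,-0.016,0.04,0,0],
    [0,0,0,-0.02,0.01,0,0.65],
    [0,0,0,0,0,0,0.65],
    [0,0,0,0,0,0,0.65],
    [0,0,0,0,0,0,0.65],
    [0,0,0,0,0,0,0.65]
  ]
}}

```text
t: 30.15
eef_pos: [618.4, -46.2, 115.9]
tool_rot: [0.0, 0.024, 1.0, -0.0]
contact_force: [0.1, 0.8, 0.3]
grip_width: 70.1
finger_force: 0.0
```

```bash
python3 - <<'E'
from h import *
s=ctrl.get_state(); im=ctrl.read_camera('wrist')[:,:,::-1].copy()
im2=ctrl.read_camera('side')[:,:,::-1].copy()
print(s['eef_pos'],s['grip_width'])
cv2.imwrite('pics/w3.png',np.hstack([cv2.resize(im,(400,300)),cv2.resize(im2[170:320,210:410],(400,300),interpolation=cv2.INTER_CUBIC)]))
E
```

```text
[618.43912805 -46.24770535 115.90974443] 70.14262200659702
```

View pics/w3.png

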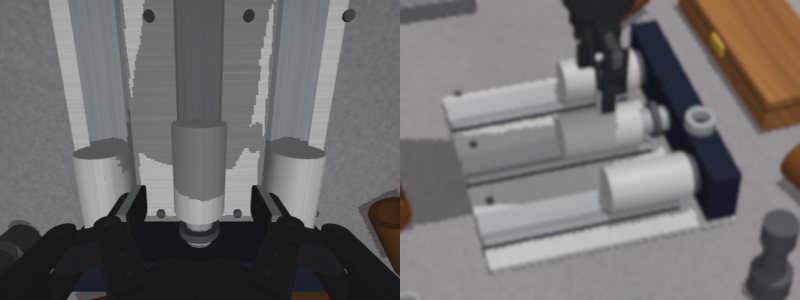

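The outer two sleeves (closed ends at about (100,155) and (300,155), left half) are level and home. The middle one stops short, with pin and collar still visible at (200,235). I'll grasp it.

>>> {"op": "move_arm", "data": {
  "steps": [
    [0,0,0,0,0,0.03,0.65],
    [0,0,0,0,0,0.025,0.65],
    [0,0,0,0,0,0.016,0.65],
    [0,0,0,0,0,0,0.65],
    [0,0,0,0,0,0,0],
    [0,0,0,0,0,0,-1],
    [0,0,0,0,0,0,-1],
    [0,0,0,0,0,0,-1],
    [0,0,0,0,0,0,-1],
    [0,0,0,0,0,0,-1]
  ]
}}

```text
t: 31.5
eef_pos: [619.3, -46.0, 46.1]
tool_rot: [0.001, 0.024, 1.0, -0.0]
contact_force: [-2.5, 0.0, 4.6]
grip_width: 48.7
finger_force: 61.4
```

>>> {"op": "move_arm", "data": {
  "steps": [
    [0,0,0,0.004,0,0,-1],
    [0,0,0,0.008,0,0,-1],
    [0,0,0,0.01,0,0,-1],
    [0,0,0,0.01,0,0,-1],
    [0,0,0,0.01,0,0,-1],
    [0,0,0,0.01,0,0,-1],
    [0,0,0,0.01,0,0,-1],
    [0,0,0,0.008,0,0,-1],
    [0,0,0,0,0,0,-1],
    [0,0,0,0,0,0,-1]
  ]
}}

```text
t: 32.75
eef_pos: [549.2, -42.7, 46.1]
tool_rot: [0.001, 0.024, 1.0, -0.0]
contact_force: [-2.3, -1.6, 13.4]
grip_width: 48.6
finger_force: 62.4
```

>>> {"op": "move_arm", "data": {
  "steps": [
    [0,0,0,0,0,-0.02,-1],
    [0,0,0,0,0,-0.035,-1],
    [0,0,0,0,0,-0.03,-1],
    [0,0,0,0.01,0.03,0,-1],
    [0,0,0,0.01,0.045,0,-1],
    [0,0,0,0.015,0.055,0,-1],
    [0,0,0,0.02,0.055,0,-1],
    [0,0,0,0.018,0.055,0,-1],
    [0,0,0,0.015,0.05,0,-1],
    [0,0,0,0.01,0.04,0,-1]
  ]
}}

```text
t: 34.0
eef_pos: [465.4, 293.5, 129.9]
tool_rot: [-0.0, 0.023, 1.0, -0.0]
contact_force: [0.4, 0.1, -3.7]
grip_width: 48.0
finger_force: 63.6
```

>>> {"op": "move_arm", "data": {
  "steps": [
    [0,0,0,0.002,0.025,0,-1],
    [0,0,0,0.001,0.018,0,-1],
    [0,0,0,0,0.005,0,-1],
    [0,0,0,0,0,0.03,-1],
    [0,0,0,0,0,0.03,-1],
    [0,0,0,0,0,0.015,-1],
    [0,0,0,0,0,0,-1],
    [0,0,0,0,0,0,-1],
    [0,0,0,0,0,0,-1],
    [0,0,0,0,0,0,-1]
  ]
}}

```text
t: 35.25
eef_pos: [466.2, 340.1, 55.3]
tool_rot: [0.0, 0.024, 1.0, 0.0]
contact_force: [0.6, 0.2, -3.8]
grip_width: 48.0
finger_force: 63.6
```

```bash
python3 - <<'E'
from h import *
s=ctrl.get_state(); im=ctrl.read_camera('wrist')[:,:,::-1].copy()
im2=ctrl.read_camera('side')[:,:,::-1].copy()
cv2.imwrite('pics/w4.png',np.hstack([cv2.resize(im,(400,300)),cv2.resize(im2[70:220,130:330],(400,300),interpolation=cv2.INTER_CUBIC)]))
E
```

```text
(no output)
```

View pics/w4.png

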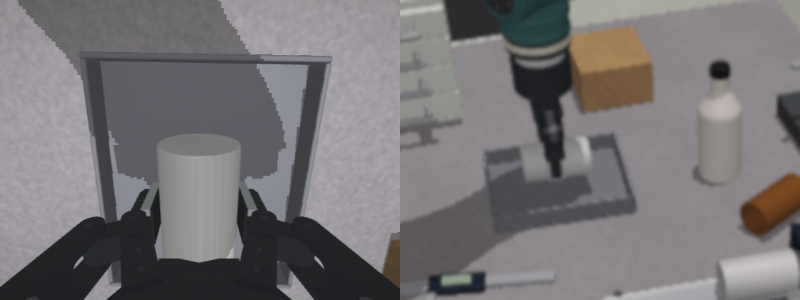

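The sleeve is level and centred between the tray walls (x about 95 and 300, sleeve about 198). Lowering it gently.

>>> {"op": "move_arm", "data": {
  "steps": [
    [0,0,0,0,0,0.006,-1],
    [0,0,0,0,0,0.006,-1],
    [0,0,0,0,0,0.004,-1],
    [0,0,0,0,0,0.002,-1],
    [0,0,0,0,0,0.001,-1],
    [0,0,0,0,0,0.001,-1],
    [0,0,0,0,0,0.001,-1],
    [0,0,0,0,0,0,-1],
    [0,0,0,0,0,0,-1],
    [0,0,0,0,0,0,-1]
  ]
}}

```text
t: 36.6
eef_pos: [466.0, 340.0, 33.8]
tool_rot: [0.0, 0.024, 1.0, 0.0]
contact_force: [0.1, 0.1, -4.2]
grip_width: 48.2
finger_force: 63.6
```

>>> {"op": "move_arm", "data": {
  "steps": [
    [0,0,0,0,0,0.001,-1],
    [0,0,0,0,0,0.001,-1],
    [0,0,0,0,0,0.001,-1],
    [0,0,0,0,0,0.0005,-1],
    [0,0,0,0,0,0,-1],
    [0,0,0,0,0,0,-1],
    [0,0,0,0,0,0,-1],
    [0,0,0,0,0,0,-1],
    [0,0,0,0,0,0,-1],
    [0,0,0,0,0,0,-1]
  ]
}}

```text
t: 37.85
eef_pos: [466.4, 340.0, 32.8]
tool_rot: [0.001, 0.024, 1.0, 0.0]
contact_force: [-9.8, -6.9, 40.5]
grip_width: 47.9
finger_force: 68.4
```

>>> {"op": "move_arm", "data": {
  "steps": [
    [0,0,0,0,0,-0.002,-1],
    [0,0,0,0,0,0,-1],
    [0,0,0,0,0,0,0.25],
    [0,0,0,0,0,0,0.35],
    [0,0,0,0,0,0,0.5],
    [0,0,0,0,0,0,0.6],
    [0,0,0,0,0,0,0.65],
    [0,0,0,0,0,0,0.65],
    [0,0,0,0,0,0,0.65],
    [0,0,0,0,0,0,0.65]
  ]
}}

```text
t: 39.1
eef_pos: [466.0, 339.9, 32.3]
tool_rot: [0.0, 0.024, 1.0, -0.0]
contact_force: [0.2, -0.4, -0.5]
grip_width: 70.4
finger_force: 0.0
```

>>> {"op": "move_arm", "data": {
  "steps": [
    [0,0,0,0,0,-0.01,0.65],
    [0,0,0,0,0,-0.02,0.65],
    [0,0,0,0,0,-0.04,0.65],
    [0,0,0,0,0,-0.05,0.65],
    [0,0,0,0,0,-0.05,0.65],
    [0,0,0,0.03,0,-0.03,0.65],
    [0,0,0,0.05,0,0,0.65],
    [0,0,0,0.05,0,0,0.65],
    [0,0,0,0,0,0,0.65],
    [0,0,0,0,0,0,0.65]
  ]
}}

```text
t: 40.35
eef_pos: [336.5, 346.3, 232.9]
tool_rot: [0.001, 0.024, 1.0, 0.0]
contact_force: [0.3, 0.2, 0.1]
grip_width: 70.5
finger_force: 0.0
```

```bash
python3 - <<'E'
from h import *
s=ctrl.get_state(); im=ctrl.read_camera('top')[:,:,::-1].copy()
im2=ctrl.read_camera('side')[:,:,::-1].copy()
print(s['t'],s['eef_pos'],s['contact_force'])
print([(np.round(d['point']).tolist(),round(d['p'],2)) for n in('top','side') for d in ctrl.mark_of(n,'sleeve_a_center')])
cv2.imwrite('pics/end.png',np.vstack([cv2.resize(im[100:310,80:380],(400,280),interpolation=cv2.INTER_CUBIC),cv2.resize(im2[100:310,130:430],(400,280),interpolation=cv2.INTER_CUBIC)]))
E
```

```text
40.35 [336.51310319 346.31502709 232.93847495] [0.28839467 0.19729103 0.12461592]
[([648.0, -140.0, 47.0], 0.75), ([646.0, -135.0, 45.0], 0.83)]
```

View pics/end.png

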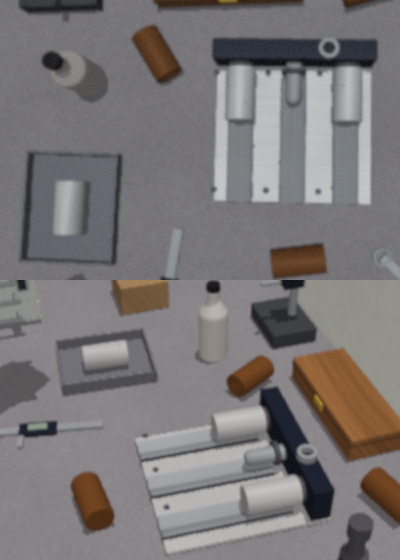

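The picture shows both good sleeves against the block (about (240,90) and (347,92)) and the reject lying in the middle of the tray (about (70,207)). Nothing else has moved.

```bash
python3 -c "
from plant import ctrl
print(ctrl.job_done())"
```

```text
the job is handed in; nothing more can be done
None
```

The left and right sleeves went fully home and stay on their pins; the middle one bound about 26 mm short and now lies on its side in the empty tray, and the job is handed in (the hand-in gave no verdict).

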